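# Two-key tube release on the sample console

### The job

Release the blood tube from the sample console: with the two fingertips press both green keys down together, and keep both fully down until the two gates have lifted and the tube has rolled out and lies in the blue-floored tray, and for two seconds more while the console registers it; then let both keys come up and move clear. Never push one key down alone, do not touch the tube or the gates, and leave the jar, the bottle, the slide box and the vial where they stand.

Things in the scene. Friction and masses are not known exactly. Their poses are not given: they have to be found in the camera images.
- console: white console fixed to the bench, 200 mm deep (x) and 250 wide (y), turned up to 0.5 rad about z. Origin on the bench under its middle. Key deck (y -130 to 0) 85 mm high. On the +y side (y 20 to 120) a chute slopes 13 degrees down towards +x to x = 30, then a tray to x = 120. Steel gate posts 105 mm high beside the chute at x = -6; the gates rise to 103 mm
- key_left_top (a point): centre of the top of the green key nearer the chute, 109 mm above the bench when up, 101 mm fully down; moves with the key. Flat round key, diameter 28 mm, in a black collar of diameter 44 mm whose top is 97 mm above the bench; goes straight down 8 mm. Spring: 1.2 N at first, 4 N fully down. The key centres are 60 mm apart along the console's y
- key_right_top (a point): the same for the other green key, farther from the chute; identical key
- key_left (a joint): how far the left key is pressed: 0 up, 0.008 m fully down; springs back
- key_right (a joint): how far the right key is pressed: 0 up, 0.008 m fully down; springs back
- gate_rear_top (a point): middle of the top edge of the orange gate plate (88 mm wide, 4 mm thick) across the chute, the one the tube rests against. The left key lifts it: 3 mm for each mm of key, 24 mm in all. It comes down again when the key is let go
- gate_front_top (a point): the same for the yellow gate plate, 8 mm further down the chute; the right key lifts it. The tube (16 mm) passes under a gate lifted 16 mm or more, so it rolls out only while both keys are down
- tube_mid (a point): centre of the blood tube, a clear plastic cylinder with a red cap, 16 mm diameter, 80 mm long, 18 g, lying across the chute (along the console's y) against the gate; it rolls by itself in the console's +x direction into the tray
- tube: the same tube, origin at its centre, y along its length
- tray_mid (a point): centre of the tray's blue floor, 11 mm above the bench; the tray is 80 mm (console x) by 90 mm (console y) inside with walls 40 mm high; its floor slopes gently to +x, so the tube comes to rest against the far wall, its centre about 33 mm further along +x than this point
- jar: specimen jar with yellow lid, 54 mm diameter, 62 mm high, standing on the bench beside the key deck (origin under its base); a bystander
- reagent: reagent bottle with blue cap, 48 mm diameter, 98 mm high, on the bench beside the key deck (origin under its base); a bystander
- slidebox: blue and white slide box, 86 x 61 x 32 mm, on the bench beyond the chute (origin under its base); a bystander
- vial: small vial with red cap, 24 mm diameter, 40 mm high, standing on the key deck about 110 mm behind the keys (console +x) (origin under its base); a bystander
Mind the look-alikes: they are no part of the job. Of the things like the tube, leave any that is purple or yellow; of the rest the smaller one is meant.

How it is judged (in metres and radians):
On the way, in this order (a step that is already met when the one before it is completed fails the run):
1. both keys are pressed down together (each more than 4.5 mm of its 8 mm) for 0.2 s (value of joint each of key_left, key_right above 0.0045 m), for 0.2 s.
2. the tube lies still in the tray (slower than 30 mm/s) while both keys are still held down (over 4.5 mm), for 1.5 s (all of step 1 and x of tube_mid in the frame of console between 0.034 and 0.116 m and y of tube_mid in the frame of console between 0.02 and 0.12 m and z of tube_mid in the frame of console below 0.032 m and linear speed of tube below 0.03 m/s), for 1.5 s.
At the end, for the whole second after the job is handed in: both keys are up again (less than 1 mm pressed), the tube lies at rest inside the tray, and jar, bottle, slide box and vial stand upright within 15 mm of where they were (value of joint each of key_left, key_right below 0.001 m and x of tube_mid in the frame of console between 0.034 and 0.116 m and y of tube_mid in the frame of console between 0.02 and 0.12 m and z of tube_mid in the frame of console below 0.032 m and linear speed of tube below 0.03 m/s and distance of each of jar, reagent, slidebox, vial from where it was at the start of the episode below 0.015 m and angle between each of jar, reagent, slidebox, vial's own z axis and vertical below 0.2 rad); the robot touches nothing.
It fails at once if one key is pushed down (over 5 mm) while the other is up (under 1.5 mm) ((value of joint key_left above 0.005 m and value of joint key_right below 0.0015 m) or (value of joint key_right above 0.005 m and value of joint key_left below 0.0015 m)).
It fails at once if the robot touches the tube (contact force between any of the fingers, the arm and tube above 0.2 N).
It fails at once if the robot touches a gate (contact force between any of the fingers, the arm and gate_rear above 0.2 N or contact force between any of the fingers, the arm and gate_front above 0.2 N).
It fails at once if the tube is lifted out of the console (z of tube_mid in the frame of console above 0.075 m).
It fails at once if a bystander is knocked away, tipped or lifted (distance of any of jar, reagent, slidebox, vial from where it was at the start of the episode above 0.015 m or angle between any of jar, reagent, slidebox, vial's own z axis and vertical above 0.3 rad).
It also fails if it takes over 32 s, if anything falls off the work surface, if the arm or the gripper's body presses on something with over 40 N, if the wrist force passes 120 N, or if a joint passes its speed limit or range.

### The arm

A 7-joint arm with a two-finger parallel gripper is mounted at the origin on the work surface. World frame = base frame: x ahead of the robot, y to its left, z up, the work surface at z = 0. Lengths are in mm, angles in rad, forces in N, time in s.
With the tool pointing down it reaches from about 400 to 875 mm from the base axis. Payload 4.4 kg.
Tool frame: the origin (TCP) lies at the very end of the fingers, on their centre line; the grasp point (between the pads) lies 19 mm behind it; z points along the fingers, x is the direction in which the jaws open and shut, and the axes are right-handed (so a half turn about z gives the same grasp; the last joint's range is limited). The gripper opens to 85 mm and grips with 20 to 120 N. Pads are 22 mm wide; open, the fingers measure 114 mm over their backs; the gripper's body (76 mm by 85 mm) begins 54 mm behind the grasp point. The pads swing forward as they close: fully open they stand 13 mm farther back than shut.
Start: joints at [1.196, 0.628, 0.038, 1.517, -0.027, 0.996, -0.02], TCP at [197.574, -619.26, 198.613] pointing down, gripper open.
Joint ranges: [-3.06, 3.06], [-0.37, 2.12], [-1.25, 1.32], [0.18, 2.47], [-1.1, 4.24], [0.23, 1.98], [-2.94, 2.94]. Speed limits (rad/s): [2.57, 2.57, 3.14, 3.14, 3.14, 3.14, 3.14].

### API

Orientations are given as [roll, pitch, yaw] about the fixed x, y, z axes, in that order (R = Rz(yaw) Ry(pitch) Rx(roll)).
In Python, from cell import telemetry, get_image, get_calibration, ctrl gives the robot as it stands. The module is installed in compiled form; this text tells all that it offers.
- The arm moves only by the tool arm_command, never from a script. Its arguments are lists of equal length, an entry for each row: "rot": the turn, a rotation vector about the world's x, y, z in degrees, a list of three; "slide": the shift along the world's x, y, z in mm, a list of three; "gripper": the finger opening in mm, from 0 to 85.4. A call has 1 to 5 rows; each row shifts and turns the pose as measured when the row begins; what a row does not reach is not made up. A row lasts 1/12 s, in which the tool goes at most 41.7 mm and 7.16 degrees, less where a joint would pass 70% of its speed; a pose out of reach is approached as far as the arm can. A call with a gripper value outside its range is refused whole. The fingers move at their own pace and stop on an object; the grip force is fixed at half the most. Time passes only in rows, so rows that do not move let the fingers close. It gives the time, the measured TCP pose, the force and the opening at its end, in the units of the state.
- telemetry.read_state(): the state, without advancing time (a new reading comes with each control period).
- get_image(name): name is "scene" or "top" or "wrist"; returns (picture, depth): 384x512x3 uint8, red, green, blue; 384x512 float32, mm along the optical axis (not along the pixel's ray), 0 where there is no reading.
- get_calibration(name): a dict with "fx", "fy", "cx", "cy" (pixels), "xyz" and "attitude" of the camera in the world. Camera axes: x right, y up, looking along -z (the intrinsics and any distortion apply to the point x, -y, -z); pixel columns grow to the right and rows downward; lengths in mm; the calibration is good to about 2 mm. A picture is of the moment at which its call begins: read the wrist's pose just before it. get_calibration takes no time and is no camera call; for the wrist camera it gives the pose at the moment of the call.
- ctrl.finish_job(): hands the job in, once; it reports no verdict.
The state is a dict: "clock": time; "qpos": joint angles; "qd": joint speeds; "tau": joint torques, N m; "eef_pos": TCP position; "tool_rot": TCP orientation; "force": force on the tool from outside, world axes, zero at the start; "torque": the same for the moment, N m; "width": finger opening in mm.
Only numpy, scipy, OpenCV 4.12 (cv2) and the standard library are available. Lean on these libraries where they do the work, as an engineer would, in place of code of your own. Each camera call takes 0.05 s, during which the arm holds its last target.

## Working session

There is one attempt and no reset: what is moved stays moved. The work goes in short steps, Python scripts to look and compute and a tool call to move; the robot and the scene stay as the last step left them, time stands still between calls to the robot, and variables do not carry over. Pictures are saved under pics/ and viewed, and the job is handed in when it is done.

Besides the shell and the picture viewer there is one more tool, called after "Emit:" as name(argument=value, ...) on one line, values as JSON. arm_command: Moves the arm, as the interface text tells. Its arguments: {"type":"object","properties":{"rot":{"type":"array"},"slide":{"type":"array"},"gripper":{"type":"array"}},"required":["rot","slide","gripper"]}

```bash
mkdir -p pics; python3 - <<'E'
from cell import telemetry,get_image,get_calibration
import cv2,numpy as np
s=telemetry.read_state();print(s)
for n in("scene","top","wrist"):
    c=get_calibration(n);im,d=get_image(n);print(n,c)
    np.savez(f"{n}0.npz",im=im,d=d);cv2.imwrite(f"pics/{n}0.png",im[:,:,::-1])
E
```

```text
{'clock': 0.0, 'qpos': array([ 1.19620279,  0.62934605,  0.03843638,  1.51839318, -0.02704761,
        0.99629733, -0.01997113]), 'qd': array([ 6.02708821e-04, -3.07565676e-05, -7.68465719e-04, -5.30330900e-04,
       -9.94938523e-04, -9.52719062e-04,  5.25806713e-04]), 'tau': array([ 1.12494363e-03, -5.63416529e+01,  1.22611731e+00, -1.93449658e+01,
        1.08547646e-02,  1.05100160e-02, -1.40618798e-05]), 'eef_pos': array([ 197.37156196, -618.57239756,  197.68103615]), 'tool_rot': array([-3.14157541e+00,  1.92672924e-03, -1.26199588e+00]), 'force': array([ 0.84241137, -0.57902263,  0.28579305]), 'torque': array([-0.02530277,  0.02947915, -0.02219527]), 'width': 85.51528109796438}
scene {'fx': 484.2467101080203, 'fy': 484.2467101080203, 'cx': 257.64159894663305, 'cy': 203.59782296189485, 'xyz': array([1370.53408254, -168.30771882,  903.17913884]), 'attitude': array([0.8020685 , 0.00606588, 1.2458485 ])}
top {'fx': 446.11512745656523, 'fy': 446.11512745656523, 'cx': 255.84120383126762, 'cy': 189.64466545652974, 'xyz': array([ 381.08336823,   90.24216986, 1065.04105559]), 'attitude': array([ 2.26513265e-01,  2.37320261e-04, -1.49234169e+00])}
wrist {'fx': 315.8902918316241, 'fy': 315.8902918316241, 'cx': 260.41929815884527, 'cy': 191.9627066121341, 'xyz': array([ 268.86135419, -596.77006868,  373.25914908]), 'attitude': array([-0.30015057,  0.00165645, -1.26190113])}
```

View pics/scene0.png

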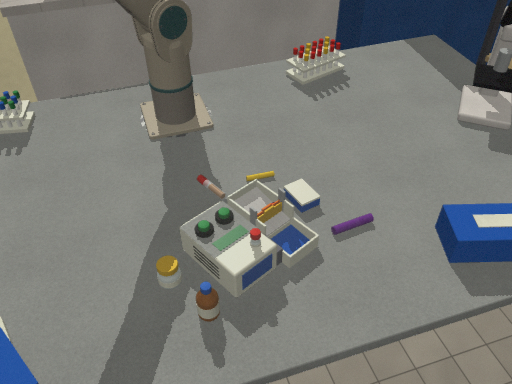

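View pics/top0.png

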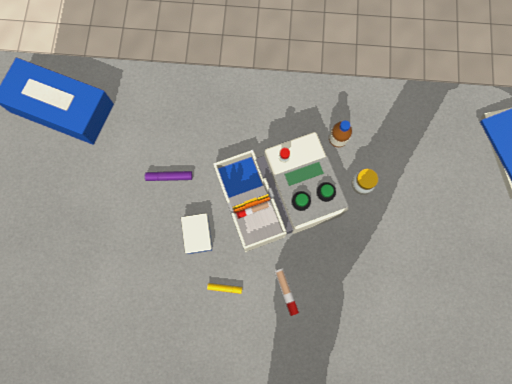

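View pics/wrist0.png

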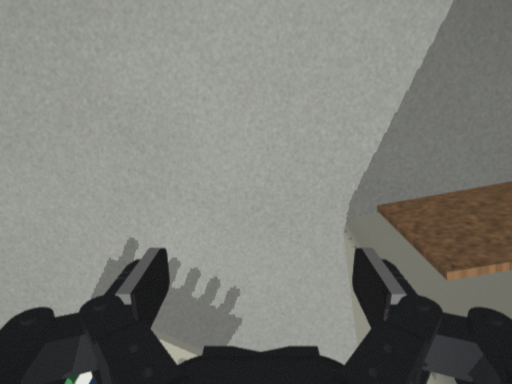

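The top view shows the keys at (302,201) and (327,191), and the tube in the chute near (245,211). Tube candidates:
- purple at (168,176)
- yellow at (225,289)
- big red-capped tube on the bench at (287,292)
- small red-capped tube behind the gates at (245,211), which I choose.

Next I measure the keys and take a close crop.

```bash
cat > h.py <<'E'
import numpy as np,cv2
from scipy.spatial.transform import Rotation as Ro
def ray(c,u,v):
    R=Ro.from_euler('xyz',c['attitude']).as_matrix()
    d=np.array([(u-c['cx'])/c['fx'],-(v-c['cy'])/c['fy'],-1.]);return np.array(c['xyz']),R@d
def onz(c,u,v,z):
    o,d=ray(c,u,v);return o+d*(z-o[2])/d[2]
def atd(c,u,v,dep):
    o,d=ray(c,u,v);return o+d*dep
def green(im):
    h=cv2.cvtColor(im,cv2.COLOR_RGB2HSV)
    return cv2.inRange(h,(50,120,40),(80,255,255))
def blobs(m,amin=30):
    n,l,st,ce=cv2.connectedComponentsWithStats(m)
    return [(st[i,4],ce[i],st[i,:4],l==i) for i in range(1,n) if st[i,4]>=amin]
E
python3 - <<'E'
from h import *
from cell import get_calibration
for n in("top","scene"):
    f=np.load(n+"0.npz");im,d=f['im'],f['d'];c=get_calibration(n)
    for a,ce,st,l in blobs(green(im)):
        print(n,a,ce.round(1),st,'plane109',onz(c,*ce,109).round(1),'depth',atd(c,*ce,np.median(d[l])).round(1))
im=np.load("top0.npz")['im'][110:260,190:370,::-1]
a=cv2.resize(im,None,fx=4,fy=4,interpolation=cv2.INTER_CUBIC)
cv2.imwrite("pics/crop0.png",a)
E
```

```text
top 140 [326.8 190.2] [321 184  13  13] plane109 [611.7 -47.8 109. ] depth [611.6 -47.7 109.7]
top 143 [301.4 199.4] [295 193  14  14] plane109 [586.8   6.7 109. ] depth [586.6   6.7 109.7]
scene 65 [  7.7 101.9] [ 1 96 14 13] plane109 [ -75.5 -485.5  109. ] depth [ -99.3 -490.7   96. ]
scene 47 [224.1 212.1] [218 209  11   7] plane109 [592.5   6.7 109. ] depth [593.    6.6 109.6]
scene 47 [203.6 225.2] [198 222  11   8] plane109 [617.5 -48.5 109. ] depth [617.8 -48.5 109.3]
```

View pics/crop0.png

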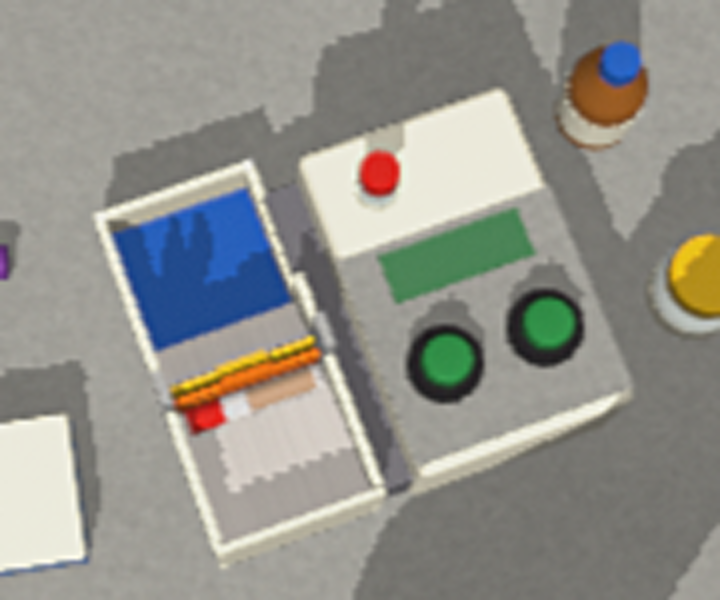

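Spacing measures 59.9 mm (60 expected), height 109.5, and console yaw about 0.43 rad. The crop shows the small red-capped tube lying behind the orange gate, so the choice holds. Moving to hover, keeping height.

Emit:
arm_command(rot=[[0,0,2],[0,0,2],[0,0,2],[0,0,1],[0,0,0]], slide=[[22,33,4],[22,33,4],[22,33,4],[22,33,0],[22,33,0]], gripper=[46,46,46,46,46])

```text
clock: 0.57
eef_pos: [299.4, -455.9, 207.4]
tool_rot: [3.134, -0.0, -1.153]
force: [0.8, -0.0, 0.2]
width: 46.0
```

Emit:
arm_command(rot=[[0,0,0],[0,0,0],[0,0,0],[0,0,0],[0,0,0]], slide=[[22,33,0],[22,33,0],[22,33,0],[22,33,0],[22,33,0]], gripper=[46,46,46,46,46])

```text
clock: 0.98
eef_pos: [412.1, -282.0, 207.3]
tool_rot: [3.133, 0.0, -1.155]
force: [0.6, -0.1, -0.1]
width: 45.7
```

Emit:
arm_command(rot=[[0,0,0],[0,0,0],[0,0,0],[0,0,0],[0,0,0]], slide=[[22,33,0],[22,33,0],[22,33,0],[22,33,0],[22,33,0]], gripper=[46,46,46,46,46])

```text
clock: 1.4
eef_pos: [525.1, -107.6, 207.2]
tool_rot: [3.133, 0.0, -1.156]
force: [0.4, -1.2, -0.1]
width: 46.2
```

Emit:
arm_command(rot=[[0,0,0],[0,0,0],[0,0,0],[0,0,0],[0,0,0]], slide=[[25,28,-8],[25,28,-8],[24,27,-8],[0,0,0],[0,0,0]], gripper=[46,46,46,46,46])

```text
clock: 1.82
eef_pos: [606.1, -6.5, 181.2]
tool_rot: [3.138, 0.005, -1.14]
force: [-0.5, -1.4, -0.3]
width: 46.2
```

```bash
python3 - <<'E'
from h import *
from cell import telemetry,get_image,get_calibration
s=telemetry.read_state();print(s['clock'],s['eef_pos'],s['tool_rot'],s['width'],s['force'],s['qpos'].round(2))
for n in("wrist","top","scene"):
    c=get_calibration(n);im,d=get_image(n)
    np.savez(f"{n}1.npz",im=im,d=d);cv2.imwrite(f"pics/{n}1.png",im[:,:,::-1])
    if n=="wrist":
      for a,ce,st,l in blobs(green(im)):
        print(n,a,ce.round(1),st,'plane109',onz(c,*ce,109).round(1),'depth',atd(c,*ce,np.median(d[l])).round(1))
E
```

```text
1.8167 [606.07763549  -6.51434852 181.24956608] [ 3.13800055  0.00476098 -1.13997284] 46.18896961172512 [-0.52293616 -1.35306915 -0.31810993] [ 0.    0.59 -0.05  1.66  0.03  0.9  -1.21]
wrist 875 [238.3 201.7] [222 185  33  34] plane109 [588.8   5.5 109. ] depth [588.6   5.5 108.5]
wrist 882 [309.  201.7] [293 185  33  34] plane109 [613.3 -47.6 109. ] depth [613.1 -47.8 108.4]
```

View pics/wrist1.png

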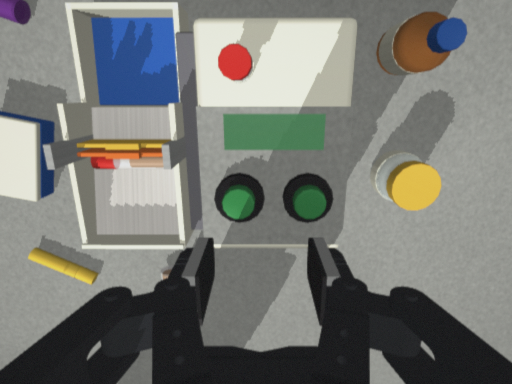

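View pics/scene1.png

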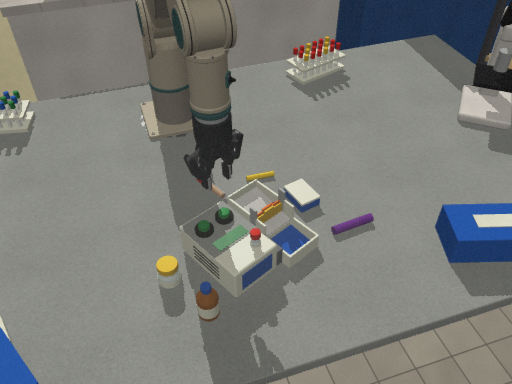

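```bash
python3 - <<'E'
from h import *
from cell import telemetry,get_calibration
s=telemetry.read_state();print(s['clock'],s['eef_pos'],s['tool_rot'],s['width'])
R=Ro.from_euler('xyz',s['tool_rot']).as_matrix()
for n in("wrist","top","scene"):
    c=get_calibration(n);C=Ro.from_euler('xyz',c['attitude']).as_matrix();print(n,c['xyz'],c['attitude'])
    for off in([0,0,0],[23,0,0],[-23,0,0],[30,0,-5],[-30,0,-5]):
        p=C.T@(s['eef_pos']+R@np.array(off)-c['xyz'])
        print(n,off,c['cx']+c['fx']*p[0]/-p[2],c['cy']+c['fy']*p[1]/p[2])
a=np.load("scene1.npz")['im'][110:270,130:330,::-1];cv2.imwrite("pics/s1c.png",cv2.resize(a,None,fx=3.7,fy=3.7,interpolation=cv2.INTER_CUBIC))
a=np.load("top1.npz")['im'][110:290,190:370,::-1];cv2.imwrite("pics/t1c.png",cv2.resize(a,None,fx=3.3,fy=3.3,interpolation=cv2.INTER_CUBIC))
E
```

```text
1.9667 [605.21365292  -8.64125798 181.98485113] [ 3.13815438  0.00430495 -1.14327336] 45.92074016494474
wrist [674.22396268  21.4722439  357.19803924] [-0.30358724  0.00423792 -1.1431397 ]
wrist [0, 0, 0] 259.6245754763943 224.36851369107632
wrist [23, 0, 0] 297.9218848237545 224.37222249395188
wrist [-23, 0, 0] 221.32630110522592 224.3648047947455
wrist [30, 0, -5] 310.8476051372604 227.73554710065895
wrist [-30, 0, -5] 208.35991873606292 227.72573530497763
top [ 381.08336823   90.24216986 1065.04105559] [ 2.26513265e-01  2.37320261e-04 -1.49234169e+00]
top [0, 0, 0] 312.95086245779714 183.81881064899318
top [23, 0, 0] 323.42073601675446 180.08629589810877
top [-23, 0, 0] 302.43809286218846 187.56661785672097
top [30, 0, -5] 326.9851261408612 178.33202763697759
top [-30, 0, -5] 299.4707225822451 188.1383254520385
scene [1370.53408254 -168.30771882  903.17913884] [0.8020685  0.00606588 1.2458485 ]
scene [0, 0, 0] 217.1334893892113 194.05934610859322
scene [23, 0, 0] 208.9489971915304 199.07132674626695
scene [-23, 0, 0] 225.14740971035928 189.15181947024712
scene [30, 0, -5] 206.23556126267465 198.9460984055675
scene [-30, 0, -5] 227.43965292132884 186.0098152901615
```

View pics/s1c.png

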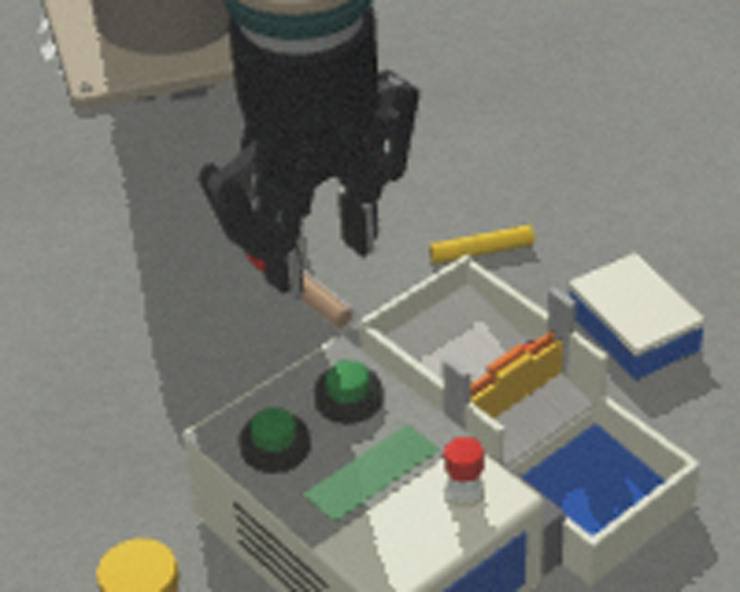

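View pics/t1c.png

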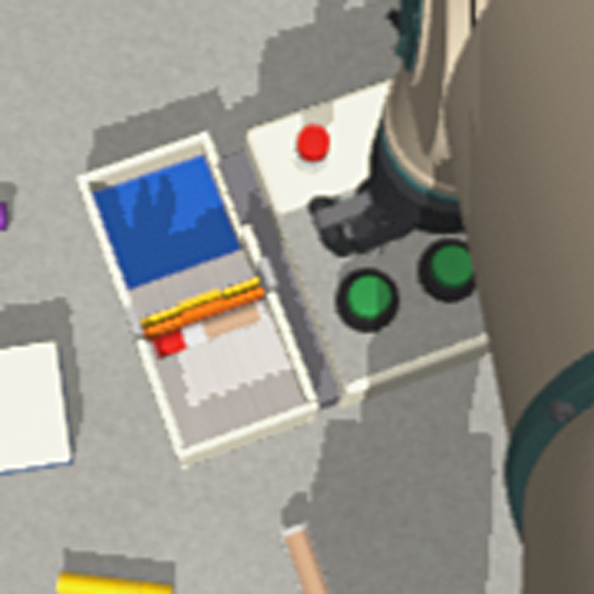

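```bash
python3 - <<'E'
from h import *
from cell import telemetry,get_calibration
s=telemetry.read_state()
R=Ro.from_euler('xyz',s['tool_rot']).as_matrix()
for n,box in(("scene",(170,192,195,240)),("wrist",(230,330,170,350)),):
    c=get_calibration(n);f=np.load(n+"1.npz");d=f['d']
    P=[]
    for v in range(box[0],box[1]):
        for u in range(box[2],box[3]):
            if d[v,u]>0:
                p=R.T@(atd(c,u,v,d[v,u])-s['eef_pos']); 
                if p[2]<40 and abs(p[0])<60 and abs(p[1])<40 and p[2]>-60:P.append((*p,u,v))
    P=np.array(P)
    for sg in(1,-1):
        Q=P[P[:,0]*sg>0];Q=Q[np.argsort(-Q[:,2])]
        print(n,sg,len(Q));print(Q[:300:20].round(0))
        t=Q[Q[:,2]>Q[0,2]-6]; print('range x,y',t[:,0].min(),t[:,0].max(),t[:,1].min(),t[:,1].max())
E
```

```text
scene 1 74
[[ 28.  -7. -35. 208. 190.]
 [ 29. -10. -46. 208. 187.]
 [ 35.  -8. -51. 205. 186.]
 [ 31.  -7. -57. 206. 183.]]
range x,y 23.11504855542895 27.83386972159307 -11.543865676191741 -3.4973955662632625
scene -1 71
[[-26.   5. -34. 224. 176.]
 [-35.  -8. -42. 231. 174.]
 [-25. -12. -48. 228. 175.]
 [-31. -12. -55. 230. 171.]]
range x,y -29.195491858967998 -23.462474166871143 -12.0720313985061 12.165942723132114
wrist 1 975
[[ 24.   3. -35. 307. 258.]
 [ 23.   5. -37. 307. 263.]
 [ 30. -10. -39. 322. 237.]
 [ 27. -10. -39. 316. 238.]
 [ 23.  -6. -40. 309. 247.]
 [ 24. -10. -41. 310. 240.]
 [ 24. -10. -41. 310. 239.]
 [ 23.  11. -42. 308. 279.]
 [ 24.  -6. -43. 310. 249.]
 [ 36.  -6. -43. 337. 249.]
 [ 24. -10. -44. 312. 241.]
 [ 27. -10. -44. 319. 242.]
 [ 24.   4. -45. 310. 269.]
 [ 25. -11. -45. 314. 242.]
 [ 36.  -6. -46. 338. 252.]]
range x,y 23.311334739001666 33.33263552797258 -10.825844325999041 11.36615861555865
wrist -1 981
[[-23.   3. -35. 214. 258.]
 [-22.  -5. -37. 213. 245.]
 [-23.  11. -38. 214. 276.]
 [-29. -10. -39. 198. 237.]
 [-29. -10. -40. 198. 238.]
 [-28. -11. -41. 200. 238.]
 [-25. -10. -42. 206. 239.]
 [-23.  -9. -42. 211. 243.]
 [-28. -11. -43. 199. 239.]
 [-26. -10. -43. 204. 241.]
 [-32.  -6. -44. 190. 249.]
 [-23.  10. -44. 212. 281.]
 [-25. -10. -45. 204. 242.]
 [-23.  -8. -45. 210. 247.]
 [-25. -10. -46. 204. 243.]]
range x,y -32.47275720823995 -22.25714359856682 -10.768322540350827 11.366450513993316
```

Both cameras put the real fingertips about 35 mm behind the reported TCP, centred at ±28 mm in tool x. Contact should therefore come at a reported z of about 74. I'll centre over the key midpoint (601, -21), open to 49 and go down to just above the keys.

Emit:
arm_command(rot=[[0,0,0],[0,0,0],[0,0,0],[0,0,0],[0,0,0]], slide=[[-4,-12,-10],[0,0,-25],[0,0,-25],[0,0,-15],[0,0,0]], gripper=[49,49,49,49,49])

```text
clock: 2.38
eef_pos: [599.8, -31.3, 108.9]
tool_rot: [-3.141, -0.003, -1.156]
force: [0.0, -0.2, 0.1]
width: 48.9
```

Emit:
arm_command(rot=[[0,0,0],[0,0,0]], slide=[[0,0,0],[0,0,0]], gripper=[49,49])

```text
clock: 2.55
eef_pos: [598.7, -34.5, 109.9]
tool_rot: [3.14, -0.004, -1.16]
force: [0.6, 1.3, -0.8]
width: 49.3
```

Emit:
arm_command(rot=[[0,0,1],[0,0,0],[0,0,0]], slide=[[2,11,0],[0,0,0],[0,0,0]], gripper=[49,49,49])

```text
clock: 2.8
eef_pos: [602.8, -24.0, 113.4]
tool_rot: [-3.138, -0.006, -1.143]
force: [0.5, -0.0, 0.6]
width: 48.4
```

```bash
cat > look.py <<'E'
from h import *
import sys
from cell import telemetry,get_image,get_calibration
k=sys.argv[1]
s=telemetry.read_state();print(s['clock'],s['eef_pos'].round(1),s['tool_rot'].round(4),s['width'],s['force'].round(1))
R=Ro.from_euler('xyz',s['tool_rot']).as_matrix()
n="scene";c=get_calibration(n);im,d=get_image(n)
a=im[130:250,160:320,::-1];b=cv2.resize(a,None,fx=5,fy=5,interpolation=cv2.INTER_CUBIC);cv2.imwrite(f"pics/s{k}.png",b)
n="wrist";c=get_calibration(n);im,d=get_image(n);cv2.imwrite(f"pics/w{k}.png",im[:,:,::-1])
v,u=np.mgrid[200:384,140:380];o,_=ray(c,0,0);C=Ro.from_euler('xyz',c['attitude']).as_matrix()
D=np.stack([(u-c['cx'])/c['fx'],-(v-c['cy'])/c['fy'],-np.ones(u.shape)],-1)@C.T
dark=im[200:384,140:380].max(-1)<110
P=(c['xyz']+D*d[200:384,140:380,None])
T=(P-s['eef_pos'])@R
for sg in(1,-1):
    m=(d[200:384,140:380]>0)&(T[...,0]*sg>18)&(T[...,0]*sg<45)&(abs(T[...,1])<13)&(T[...,2]>-60)&(T[...,2]<-30)
    q=T[m];w=P[m];z=np.percentile(w[:,2],1) if len(w) else 0
    print('side',sg,'tipz',z.round(1),'tool z',np.percentile(q[:,2],99).round(1))
for a,ce,st,l in blobs(green(im)):
    print(a,ce.round(1),st,'tool',(R.T@(onz(c,*ce,109)-s['eef_pos'])).round(1),onz(c,*ce,109).round(1),np.median(d[l]), atd(c,*ce,np.median(d[l]))[2])
E
python3 look.py 2
```

```text
2.8 [602.8 -24.  113.4] [-3.138  -0.0063 -1.143 ] 48.425753552170875 [ 0.5 -0.   0.6]
side 1 tipz 150.3 tool z -36.7
side -1 tipz 150.2 tool z -36.9
1474 [208.7 221.4] [186 200  45  46] tool [-31.9  -0.7   4.2] [590.2   5.3 109. ] 194.51111 108.37166629478676
1549 [302.5 221.9] [281 200  45  46] tool [25.7 -0.3  4.6] [613.8 -47.3 109. ] 194.94916 108.38959590326346
```

View pics/s2.png

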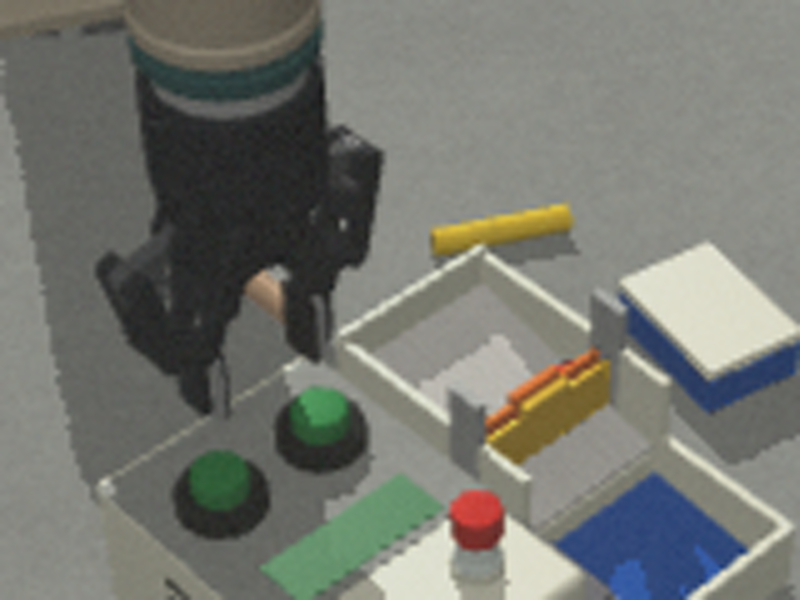

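View pics/w2.png

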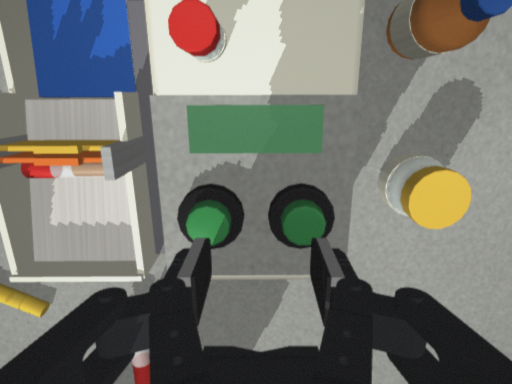

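Emit:
arm_command(rot=[[0,0,0],[0,0,0],[0,0,0],[0,0,0]], slide=[[-1,3,-15],[0,0,-15],[0,0,0],[0,0,0]], gripper=[49,49,49,49])

```text
clock: 3.23
eef_pos: [603.8, -19.6, 84.8]
tool_rot: [-3.133, -0.008, -1.141]
force: [0.3, -0.2, 0.4]
width: 49.0
```

```bash
python3 look.py 3
```

```text
3.2333 [603.8 -19.6  84.8] [-3.1334 -0.0077 -1.1414] 49.040965016574596 [ 0.3 -0.2  0.4]
side 1 tipz 121.5 tool z -36.5
side -1 tipz 121.0 tool z -36.5
1346 [210.6 240.5] [180 219  52  54] tool [-25.7  -1.  -24.4] [593.7   4.3 109. ] 167.211 107.92212395224166
1341 [310.6 239.8] [290 219  52  53] tool [ 26.9  -1.2 -24. ] [615.8 -43.5 109. ] 167.56595 107.91151513752698
```

View pics/w3.png

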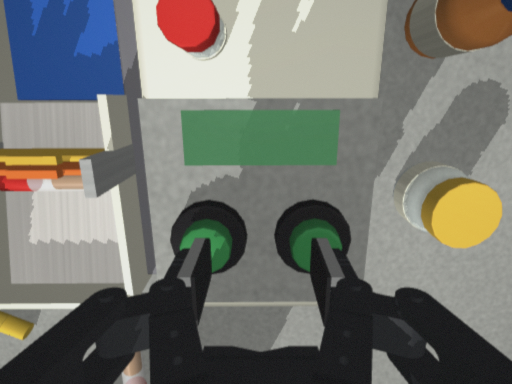

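View pics/s3.png

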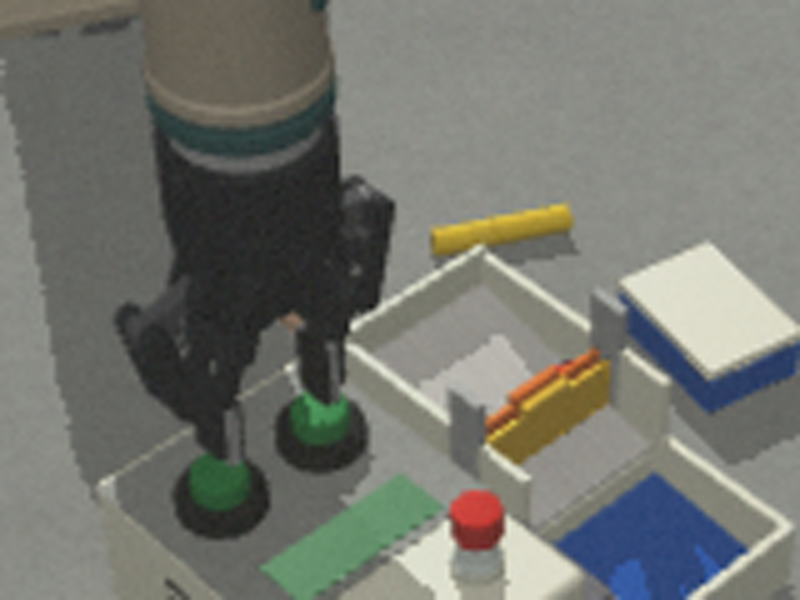

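Both fingertips stand above the key tops, centred to within 2 mm, with tips at about z 121. I'll level the tilt and come down.

Emit:
arm_command(rot=[[0.2,0.6,0],[0,0,0],[0,0,0]], slide=[[-1,0,-7],[0,0,0],[0,0,0]], gripper=[49,49,49])

```text
clock: 3.58
eef_pos: [604.0, -20.0, 79.3]
tool_rot: [-3.139, -0.001, -1.142]
force: [0.2, 0.2, -0.1]
width: 48.7
```

Emit:
arm_command(rot=[[0,0,0],[0,0,0]], slide=[[0,0,-4],[0,0,0]], gripper=[49,49])

```text
clock: 3.75
eef_pos: [604.4, -20.3, 75.4]
tool_rot: [-3.139, -0.001, -1.142]
force: [-0.1, 0.0, -0.0]
width: 49.0
```

Emit:
arm_command(rot=[[0,0,0],[0,0,0]], slide=[[-2,0,-4],[0,0,0]], gripper=[49,49])

```text
clock: 3.92
eef_pos: [603.8, -20.4, 71.9]
tool_rot: [-3.136, -0.003, -1.143]
force: [-2.5, 0.0, 2.8]
width: 48.9
```

Emit:
arm_command(rot=[[0,0,0],[0,0,0]], slide=[[0,0,-3],[0,0,0]], gripper=[49,49])

```text
clock: 4.08
eef_pos: [603.8, -20.4, 69.6]
tool_rot: [-3.135, -0.003, -1.143]
force: [0.5, 0.2, 2.6]
width: 48.9
```

```bash
python3 look.py 4
```

```text
4.0833 [603.8 -20.4  69.6] [-3.1355e+00 -2.9000e-03 -1.1425e+00] 48.931672767859226 [0.5 0.2 2.6]
side 1 tipz 100.3 tool z -30.6
side -1 tipz 100.1 tool z -30.5
942 [207.8 250.4] [173 230  56  52] tool [-24.7  -3.2 -39.4] [596.2   3.5 109. ] 157.27417 103.5737650156247
1027 [308.9 251.7] [291 230  54  54] tool [ 23.7  -2.5 -39.3] [615.7 -40.9 109. ] 157.02151 104.12708663699672
```

View pics/w4.png

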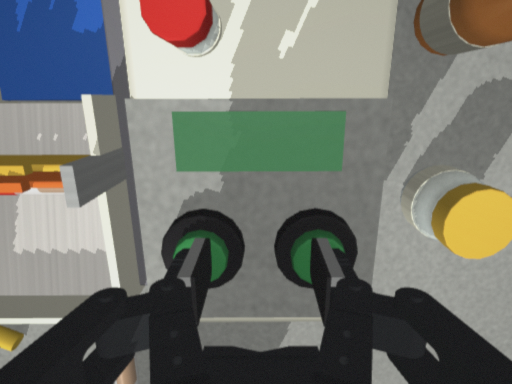

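View pics/s4.png

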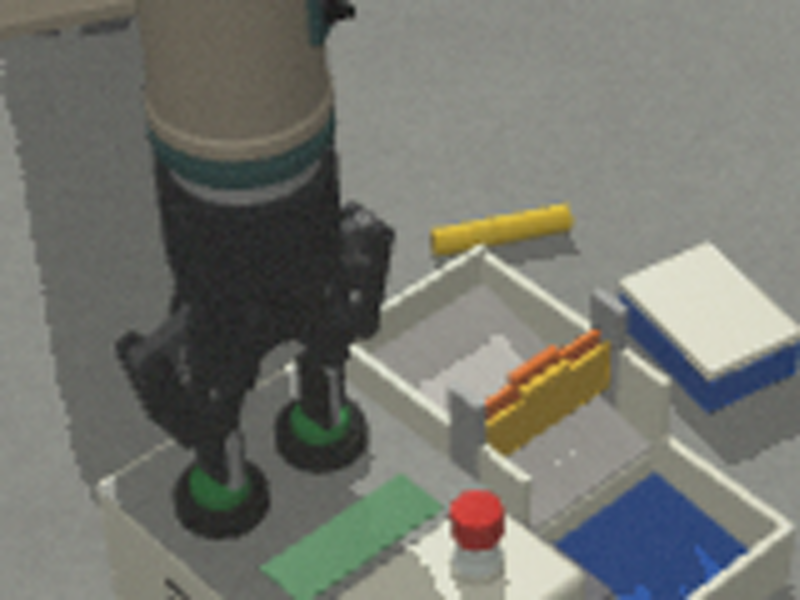

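Both keys are sinking evenly and both gates have risen slightly. Pressing on.

Emit:
arm_command(rot=[[0,0,0],[0,0,0],[0,0,0]], slide=[[0,0,-5],[0,0,-3],[0,0,0]], gripper=[49,49,49])

```text
clock: 4.43
eef_pos: [604.1, -20.3, 66.7]
tool_rot: [-3.134, -0.003, -1.143]
force: [-2.5, -0.2, 5.6]
width: 49.0
```

Emit:
arm_command(rot=[[0,0,0]], slide=[[0,0,-2]], gripper=[49])

```text
clock: 4.52
eef_pos: [604.1, -20.4, 66.0]
tool_rot: [-3.134, -0.004, -1.143]
force: [-2.5, -0.6, 7.4]
width: 49.0
```

```bash
python3 look.py 5
```

```text
4.5167 [604.1 -20.4  66. ] [-3.1339 -0.0037 -1.1435] 49.00511378470304 [-2.5 -0.6  7.4]
side 1 tipz 96.4 tool z -30.2
side -1 tipz 96.2 tool z -30.2
854 [308. 255.] [291 233  53  51] tool [ 22.7  -2.9 -42.8] [615.8 -39.8 109. ] 156.531 100.96111287416838
757 [208.  254.4] [173 234  54  49] tool [-24.   -3.3 -43. ] [596.9   2.8 109. ] 156.51984 100.69425332924285
```

View pics/s5.png

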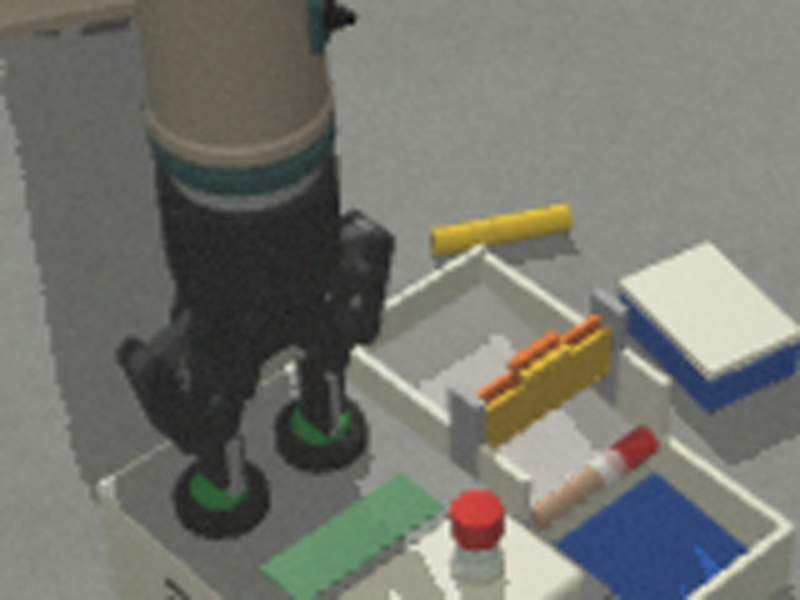

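View pics/w5.png

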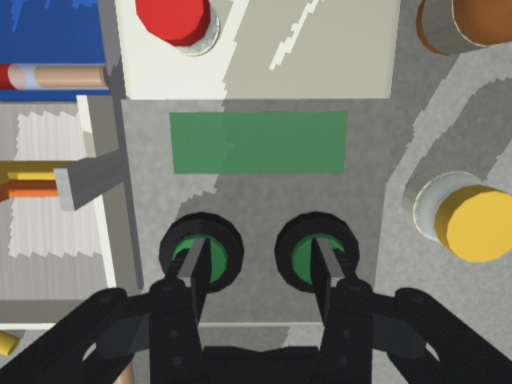

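The tube is rolling into the tray. I'll keep pressing and hold for more than 3 s.

Emit:
arm_command(rot=[[0,0,0],[0,0,0],[0,0,0],[0,0,0],[0,0,0]], slide=[[0,0,-2],[0,0,-2],[0,0,-2],[0,0,-2],[0,0,-2]], gripper=[49,49,49,49,49])

```text
clock: 5.03
eef_pos: [604.2, -20.4, 65.5]
tool_rot: [-3.132, -0.005, -1.144]
force: [-4.6, -0.3, 17.1]
width: 49.3
```

Emit:
arm_command(rot=[[0,0,0],[0,0,0],[0,0,0],[0,0,0],[0,0,0]], slide=[[0,0,-1],[0,0,-1],[0,0,-1],[0,0,-1],[0,0,-1]], gripper=[49,49,49,49,49])

```text
clock: 5.45
eef_pos: [604.3, -20.3, 65.7]
tool_rot: [-3.13, -0.006, -1.144]
force: [-3.1, 0.3, 11.5]
width: 49.2
```

```bash
python3 look.py 6
```

```text
5.45 [604.3 -20.3  65.7] [-3.1302 -0.0059 -1.1438] 49.24519403623991 [-3.1  0.3 11.5]
side 1 tipz 96.2 tool z -30.2
side -1 tipz 95.9 tool z -30.3
753 [208.  254.5] [173 234  54  49] tool [-23.9  -3.3 -43.4] [596.8   2.8 109. ] 156.5066 100.64880347237468
854 [307.7 255.3] [291 234  53  50] tool [ 22.6  -2.7 -43.2] [615.6 -39.8 109. ] 156.62128 100.94579094626994
```

View pics/s6.png

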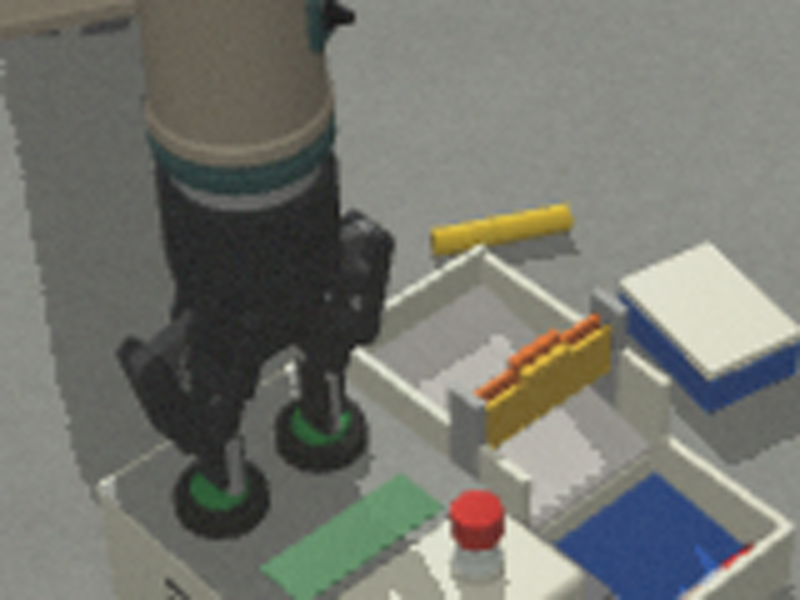

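Emit:
arm_command(rot=[[0,0.1,0],[0,0.1,0],[0,0.1,0],[0,0.1,0],[0,0.1,0]], slide=[[0,0,-1],[0,0,-1],[0,0,-1],[0,0,-1],[0,0,-1]], gripper=[49,49,49,49,49])

```text
clock: 5.97
eef_pos: [604.0, -20.4, 65.6]
tool_rot: [-3.138, -0.003, -1.144]
force: [-1.9, 0.3, 10.9]
width: 48.8
```

Emit:
arm_command(rot=[[0,0.1,0],[0,0.1,0],[0,0.1,0],[0,0.1,0],[0,0.1,0]], slide=[[0,0,-1],[0,0,-1],[0,0,-1],[0,0,-1],[0,0,-1]], gripper=[49,49,49,49,49])

```text
clock: 6.38
eef_pos: [603.7, -20.4, 65.5]
tool_rot: [3.138, 0.0, -1.143]
force: [-2.2, 0.1, 10.7]
width: 48.8
```

Emit:
arm_command(rot=[[0,0.1,0],[0,0.1,0],[0,0.1,0],[0,0.1,0],[0,0.1,0]], slide=[[0,0,-1],[0,0,-1],[0,0,-1],[0,0,-1],[0,0,-1]], gripper=[49,49,49,49,49])

```text
clock: 6.8
eef_pos: [603.4, -20.4, 65.6]
tool_rot: [3.13, 0.003, -1.143]
force: [-2.6, 0.6, 9.4]
width: 49.0
```

Emit:
arm_command(rot=[[0,0.1,0],[0,0.1,0],[0,0.1,0],[0,0.1,0],[0,0.1,0]], slide=[[0,0,-1],[0,0,-1],[0,0,-1],[0,0,-1],[0,0,-1]], gripper=[49,49,49,49,49])

```text
clock: 7.22
eef_pos: [603.1, -20.4, 65.7]
tool_rot: [3.123, 0.006, -1.143]
force: [-2.8, 0.3, 9.5]
width: 49.0
```

Emit:
arm_command(rot=[[0,0,0],[0,0,0],[0,0,0],[0,0,0],[0,0,0]], slide=[[0,0,-1],[0,0,-1],[0,0,-1],[0,0,-1],[0,0,-1]], gripper=[49,49,49,49,49])

```text
clock: 7.63
eef_pos: [603.2, -20.4, 65.7]
tool_rot: [3.124, 0.005, -1.143]
force: [-1.9, 0.4, 9.9]
width: 48.8
```

```bash
python3 look.py 7
```

```text
7.6333 [603.2 -20.4  65.7] [ 3.1237  0.0055 -1.1432] 48.77805540979195 [-1.9  0.4  9.9]
side 1 tipz 96.0 tool z -30.6
side -1 tipz 96.0 tool z -30.3
840 [308. 255.] [291 233  53  50] tool [ 22.6  -3.1 -43.5] [616.2 -39.7 109. ] 156.57225 100.71757558969296
762 [208.  253.8] [173 234  55  48] tool [-24.   -3.5 -43.3] [597.3   3.  109. ] 156.46973 100.89396251046779
```

View pics/s7.png

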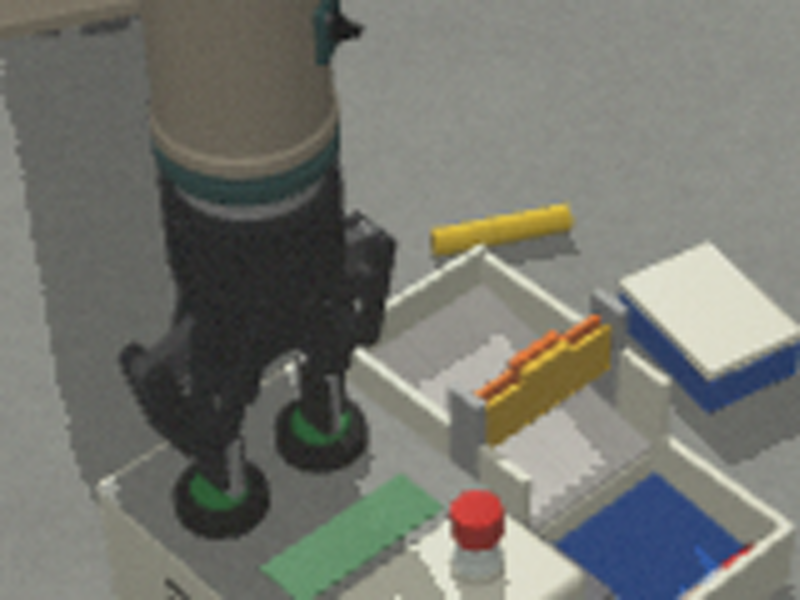

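View pics/w7.png

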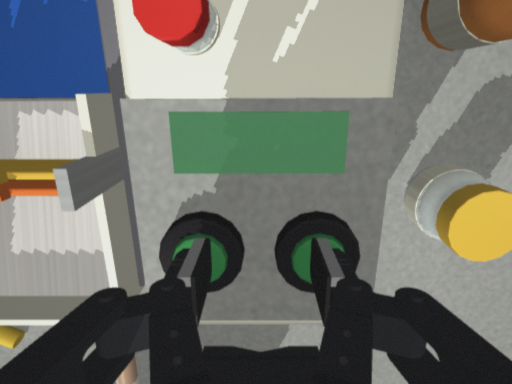

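Emit:
arm_command(rot=[[0,0,0],[0,0,0],[0,0,0],[0,0,0],[0,0,0]], slide=[[0,0,-1],[0,0,-1],[0,0,-1],[0,0,-1],[0,0,-1]], gripper=[49,49,49,49,49])

```text
clock: 8.15
eef_pos: [603.3, -20.5, 65.7]
tool_rot: [3.125, 0.005, -1.143]
force: [-2.8, 1.1, 8.5]
width: 49.0
```

```bash
cat > top.py <<'E'
from h import *
import sys
from cell import telemetry,get_image,get_calibration
c=get_calibration("top");im,d=get_image("top")
a=im[110:260,190:370,::-1];cv2.imwrite(f"pics/top{sys.argv[1]}.png",cv2.resize(a,None,fx=4,fy=4,interpolation=cv2.INTER_CUBIC))
s=telemetry.read_state();print(s['clock'],s['eef_pos'],s['force'].round(1))
E
python3 top.py 8
```

```text
8.2 [603.25673946 -20.45242013  65.67098332] [-1.9 -0.4  9.4]
```

View pics/top8.png

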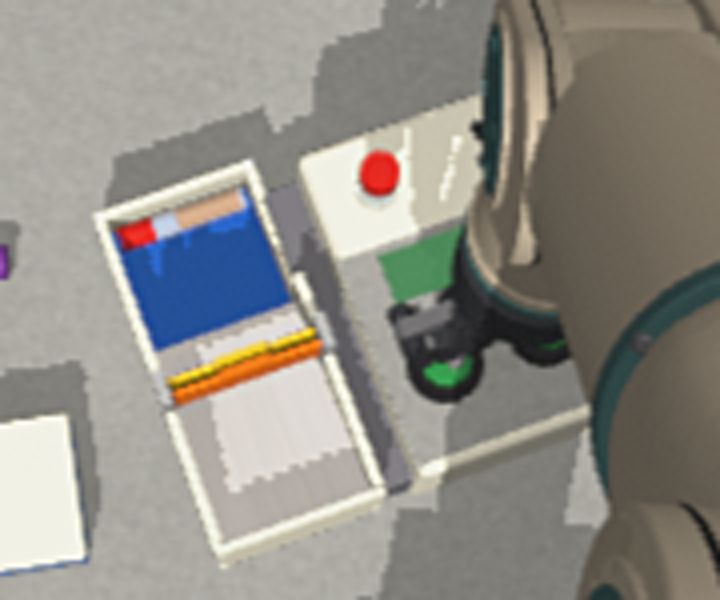

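The tube lies against the tray's far wall, and the keys have been held down for about 2.8 s since. I'll hold a little longer, then rise straight up.

Emit:
arm_command(rot=[[0,0,0],[0,0,0],[0,0,0],[0,0,0],[0,0,0]], slide=[[0,0,-1],[0,0,-1],[0,0,-1],[0,0,-1],[0,0,-1]], gripper=[49,49,49,49,49])

```text
clock: 8.62
eef_pos: [603.3, -20.5, 65.6]
tool_rot: [3.126, 0.004, -1.143]
force: [-2.0, -0.1, 10.2]
width: 49.1
```

Emit:
arm_command(rot=[[0,0,0],[0,0,0],[0,0,0],[0,0,0],[0,0,0]], slide=[[0,0,6],[0,0,8],[0,0,12],[0,0,20],[0,0,25]], gripper=[49,49,49,49,49])

```text
clock: 9.03
eef_pos: [598.1, -20.4, 134.6]
tool_rot: [3.115, 0.009, -1.143]
force: [0.4, 0.4, 0.8]
width: 49.1
```

Emit:
arm_command(rot=[[0,0,0],[0,0,0],[0,0,0],[0,0,0],[0,0,0]], slide=[[-10,-15,25],[-15,-25,10],[-20,-30,0],[-20,-30,0],[-20,-30,0]], gripper=[49,49,49,49,49])

```text
clock: 9.45
eef_pos: [518.2, -142.7, 178.0]
tool_rot: [3.131, 0.008, -1.125]
force: [0.6, -0.6, 0.4]
width: 49.2
```

Emit:
arm_command(rot=[[0,0,0],[0,0,0],[0,0,0],[0,0,0],[0,0,0]], slide=[[-20,-30,0],[-20,-30,0],[0,0,0],[0,0,0],[0,0,0]], gripper=[49,49,49,49,49])

```text
clock: 9.87
eef_pos: [468.1, -214.7, 179.8]
tool_rot: [3.125, 0.005, -1.14]
force: [-0.4, 0.0, -1.4]
width: 49.2
```

```bash
python3 top.py 9; python3 - <<'E'
from h import *
from cell import get_image,get_calibration
c=get_calibration("top");im,d=get_image("top")
h=cv2.cvtColor(im,cv2.COLOR_RGB2HSV)
for a,ce,st,l in blobs(green(im)): print('key',ce.round(1),onz(c,*ce,109).round(1),atd(c,*ce,np.median(d[l])).round(1))
im0=np.load("top0.npz")['im']
yaw=.428;k=(np.array([586.8,6.7])+np.array([611.7,-47.8]))/2
for nm,I in(("before",im0),("after",im)):
    h=cv2.cvtColor(I,cv2.COLOR_RGB2HSV)
    for lab,lo,hi in(("red",(0,180,150),(5,255,255)),("yel",(20,150,100),(28,255,255)),("blue",(105,150,100),(120,255,255))):
        for a,ce,st,l in blobs(cv2.inRange(h,lo,hi),15): print(nm,lab,a,ce.round(1))
# tube body midpoint from tray view (crop px -> full): ends (118,235) and (248,200)
m=np.array([190+183/4,110+219/4]);p=onz(c,*m,19)[:2]
# console frame via keys: y axis; left key y=-35?
R=np.array([[np.cos(yaw),np.sin(yaw)],[-np.sin(yaw),np.cos(yaw)]])
t0=onz(c,190+250/4,110+402/4,45)[:2]
print('tube rel to start along console x,y',R@(p-t0))
E
```

```text
9.9167 [ 468.70355458 -214.00243371  179.80680812] [0.5 0.2 0.5]
key [326.7 190.1] [611.8 -47.6 109. ] [611.6 -47.4 110.1]
key [301.3 199.3] [586.8   6.8 109. ] [586.7   6.8 109.5]
before red 75 [284.6 153. ]
before red 39 [241.2 213.7]
before red 59 [293. 308.]
before yel 326 [367.  178.4]
before yel 95 [250.4 201. ]
before yel 191 [224.9 287.9]
before blue 4710 [ 55.6 101.3]
before blue 1132 [500.9 136.2]
before blue 76 [344.7 125.4]
before blue 1066 [239.8 176.9]
after red 75 [284.6 153. ]
after red 35 [224.1 167.7]
after red 58 [293. 308.]
after yel 327 [367.1 178.5]
after yel 97 [250.2 201. ]
after yel 189 [224.9 287.9]
after blue 4711 [ 55.7 101.4]
after blue 1131 [500.9 136.2]
after blue 66 [344.9 124.8]
after blue 882 [240.8 179.3]
tube rel to start along console x,y [124.93776501  -1.66356439]
```

View pics/top9.png

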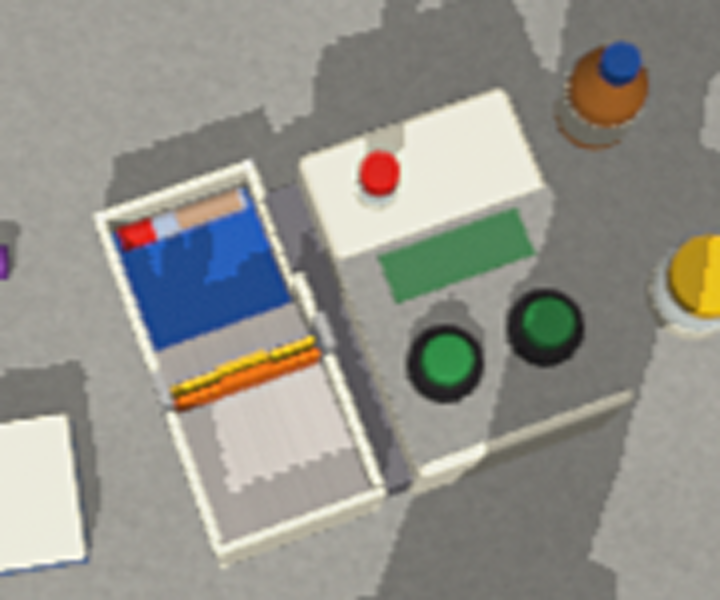

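Both keys are back up (depth 109.5–110), the tube is at rest in the tray, the bystanders have not moved, and the arm is clear.

```bash
python3 -c "
from cell import ctrl;print(ctrl.finish_job())"
```

```text
the job is handed in; nothing more can be done
None
```

I pressed both green keys down together with the two fingertips until the gates lifted and the tube rolled into the tray. I held them down for more than 3 s after the tube reached the far wall, then rose straight up and moved clear. I handed the job in at about 10 s on the clock.

**Last checks:**
- **Keys:** both are back up, with depth readings of 109.5 and 110.1 mm against the expected 109 mm.
- **Tube:** it lies against the tray's far wall, in the same place before and after I released the keys.
- **Bystanders:** the jar, bottle and vial show the same colour-blob positions before and after, to within 1 px. I checked the slide box only by eye in the top view, where it looks unmoved.
- **Force:** the wrist force in the readings I took reached at most about 17 N while pressing and was near zero at the end.

**Disagreements:**
- **Fingertip position:** the cameras showed the real fingertips about 35 mm behind the reported TCP, so I set the pressing height from camera depth and contact force.
- **Key position:** the scene camera placed the keys about 5 mm further along x than the top camera. I used a point between the top and wrist camera readings.
- **Tube travel:** my rough pixel estimate gave about 125 mm along console x, a bit more than the stated geometry suggests. I relied on the picture, which shows the tube inside the tray.

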